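# Offer a model coach's floor plate up to its body in the service cradle

## Task

Set the upside-down coach body down in the wooden cradle, lying level and centred on both saddles, and let go of it. Then pick up its floor plate and hold it level about a centimetre above the open coach, nothing touching the coach, with the plate's screw holes lined up over the threaded posts in the coach's corners (either way round), so that I can plug in the interior lights before it goes down: finish while still holding it there. Leave the two bogies, the screwdriver and the screw dish where they are.

Things in the scene. Friction and masses are not known exactly. Their poses are not given: they have to be found in the camera images.
- coach_centre (a point): Centre, half-way up, of the coach body, a loose rigid shell, 0.26 kg, 200 long (x), 60 wide (y), 64 mm tall (z up), red with black roof, on the table beside the cradle. It lies roof down (flat strip of roof 28 mm wide), open side up. Flat upright sides from 13 mm above its lowest point to the rim, 32 mm above this point; grip them across the 60 mm at mid-length, some 18 mm below the rim.
- post_a (a point): Mouth of one of four small threaded holes, each in the top of a 12 mm round post in a corner inside the coach, level with its rim. The posts stand 88 mm from the coach's middle along its length and 20 mm across. This one is at +88, +20 mm in the coach's axes.
- post_b (a point): As post_a, the diagonally opposite post, at -88, -20 mm in the coach's axes.
- floor_box (a point): Centre of the black battery box amid the coach's floor plate. Plate: aluminium, loose, 0.2 kg, 200 long (x), 60 wide (y), 4 mm thick, flat on the table on the cradle's other side, already right side up for the job. Box: 60 long (x), 24 wide (y), 26 mm high on the plate, good to grip across y. Point: 17 mm above the plate's underside, 13 mm below the box's top. Bolsters 62 mm away in x are low.
- hole_a (a point): Underside end of one of the four plain 6 mm screw holes through the floor plate, 88 mm from its middle along its length and 20 mm across it; the same pattern as the posts. This one is at +88, +20 mm in the plate's axes.
- hole_b (a point): As hole_a, the diagonally opposite hole, at -88, -20 mm in the plate's axes.
- cradle_seat (a point): Middle of the plywood cradle, fixed, 170 long (x), 110 mm wide (y), at the height of its two saddle floors, 36 mm above the table. The cork-lined U-shaped saddles stand at x = +55 and -55 mm, each 20 mm long (x), floor 68 mm wide, cheeks 26 mm higher. The coach lies roof down in both, lengthwise along x, either way round, 4 mm spare each side. Between them only the 10 mm base board.
- cradle: The same cradle; origin under its middle at the table, same axes.
- bogie_1: Bystander: a four-wheel bogie, 80 x 56 x 24 mm, origin under its middle, standing on the table.
- bogie_2: Bystander: the second bogie, alike.
- screwdriver: Bystander: a 160 mm screwdriver with a wooden handle, lying on the table.
- screw_dish: Bystander: a small steel dish, 64 mm across and 18 mm tall.
There are look-alikes about, which are no part of the job. There is more than one size of the part that bears coach_centre; the job needs the largest.

How it is judged:
By the outcome, as a careful person would: the job done as asked, in the order asked, and still so for the second after the job is handed in, while the arm keeps its last pose, push and grip.
It also fails if it takes over 64 s, if anything falls off the work surface, if the arm or the gripper's body presses on something with over 40 N, if the wrist force passes 120 N, or if a joint passes its speed limit or range.

## Robot

A 6-joint arm with a two-finger parallel gripper is mounted at the origin on the work surface. World frame = base frame: x ahead of the robot, y to its left, z up, the work surface at z = 0. Lengths are in mm, angles in degrees, forces in N, time in s.
With the tool pointing down it reaches from about 300 to 850 mm from the base axis. Payload 4.2 kg.
Tool frame: the origin (TCP) lies at the very end of the fingers, on their centre line; the grasp point (between the pads) lies 19 mm behind it; z points along the fingers, y is the line along which they close (so a half turn about z gives the same grasp; the last joint's range is limited). The gripper opens to 91 mm and grips with 3 to 60 N. Pads are 32 mm wide; open, the fingers measure 118 mm over their backs; the gripper's body (76 mm by 178 mm) begins 60 mm behind the grasp point.
Start: joints at [-64.515, 18.312, 89.639, -0, 72.044, -1.146], TCP at [257.746, -514.014, 213.976] pointing down, gripper open.
Joint ranges: [-177.97, 177.97], [-48.28, 115.42], [12.27, 149.76], [-77.06, 257.06], [2.81, 150.46], [-146.56, 146.56]. Speed limits (degrees/s): [147.25, 147.25, 180, 180, 180, 180].

## Interface

Orientations are given as [roll, pitch, yaw] about the fixed x, y, z axes, in that order (R = Rz(yaw) Ry(pitch) Rx(roll)).
In Python, from workcell import * gives the robot as it stands.
- The arm moves only by the tool move_arm, never from a script. Its argument "motion" is a list of rows, each a list of 3 entries, a list of its own where there are three numbers: the finger opening in mm, from 0 to 91.2, then the shift along the world's x, y, z in units of 25 mm (1.0 is 25 mm), then the turn, a rotation vector about the world's x, y, z in units of 4 degrees (1.0 is 4 degrees). In form: [[grip, [x, y, z], [ax, ay, az]], ...]. A call has 1 to 20 rows; each row shifts and turns the commanded pose from where the row before left it; what a row does not reach is not made up. A row lasts 1/12 s, in which the tool goes at most 41.7 mm and 7.16 degrees, less where a joint would pass 70% of its speed; a pose out of reach is approached as far as the arm can. A call with a number of a shift or a turn outside -1 to 1 is refused whole. A call with a gripper value outside its range is refused whole. The fingers move at their own pace and stop on an object; "grip_force" is the grip in N (left out, the last holds). Time passes only in rows, so rows that do not move let the fingers close. It gives the time, the measured TCP pose, the force, the opening and the grip force at its end, in the units of the state.
- state(): the state, without advancing time (a new reading comes with each control period).
- grab_frame(name): name is "scene" or "top"; returns the picture (384x512x3 uint8, blue, green, red); there is no depth.
- camera_info(name): a dict with "fx", "fy", "cx", "cy" (pixels), "k1" (the pictures are not rectified: a ray, as slopes to the right and down, at radius r is drawn at 1 + k1 r^2 times it, then the intrinsics apply), "rvec" (rotation vector, rad) and "tvec" (3), from world to camera coordinates, as OpenCV has them. Camera axes: x right, y down, z forward; pixel columns grow to the right and rows downward; lengths in mm; the calibration is good to about 2 mm. A picture is of the moment at which its call begins. camera_info takes no time and is no camera call.
- job_done(): hands the job in; it is judged then, once.
The state is a dict: "time_s": time; "qpos": joint angles; "qvel": joint speeds; "effort": joint torques, N m; "ee_pos": TCP position; "ee_rot": TCP orientation; "force": force on the tool from outside, world axes, zero at the start; "torque": the same for the moment, N m; "gripper_width": finger opening in mm; "gripper_force": force on a finger pad.
Only numpy, scipy, OpenCV 4.12 (cv2) and the standard library are available. Lean on these libraries where they do the work, as an engineer would, in place of code of your own. Each camera call takes 0.05 s, during which the arm holds its last target. There are 200 camera calls.

## Working session

There is one attempt and no reset: what is moved stays moved. The work goes in short steps, Python scripts to look and compute and a tool call to move; the robot and the scene stay as the last step left them, time stands still between calls to the robot, and variables do not carry over. Pictures are saved under pics/ and viewed, at most 10 in all, crops included, and the job is handed in when it is done.

Besides the shell and the picture viewer there is one more tool, called after "Request:" in YAML: its name, and indented under it one key for each argument. move_arm: Moves the arm, as the interface text tells. Shifts and turns lie within -1 to 1; 1 stands for 25 mm of shift or 4 degrees of turn. Its arguments: {"type":"object","properties":{"motion":{"type":"array","items":{"type":"array"}},"grip_force":{"type":"number"}},"required":["motion"]}

```bash
mkdir -p pics; ls; python3 - <<'E'
from workcell import *
import cv2
for n in("scene","top"):
    im=grab_frame(n); cv2.imwrite(f"pics/{n}0.png",im); 
    c=camera_info(n); print(n,c)
    cv2.imwrite(f"pics/{n}0b.png",cv2.resize(im,(800,600),interpolation=cv2.INTER_CUBIC))
s=state();print(s["ee_pos"],s["ee_rot"],s["force"],s["gripper_width"],s["time_s"])
E
```

```text
pics
scene {'fx': 369.68864967050075, 'fy': 369.68864967050075, 'cx': 255.15936881568274, 'cy': 189.2249593028794, 'k1': 0.023114154413351858, 'rvec': array([ 1.8541986 ,  1.35009372, -0.68373335]), 'tvec': array([-104.25478097, -263.00274686, 1580.13065967])}
top {'fx': 484.9286431617716, 'fy': 484.9286431617716, 'cx': 260.4513825658958, 'cy': 193.4386114948572, 'k1': -0.07552120122531407, 'rvec': array([ 2.13302011, -2.14557502,  0.1672077 ]), 'tvec': array([ -55.18739724,  547.82606121, 1395.86595999])}
[ 257.54928238 -513.61791502  213.20627602] [-1.79910937e+02 -1.46857153e-03  2.66305472e+01] [-0.74139197 -0.67017974  0.03155531] 91.12119235081443 0.1
```

View pics/top0b.png

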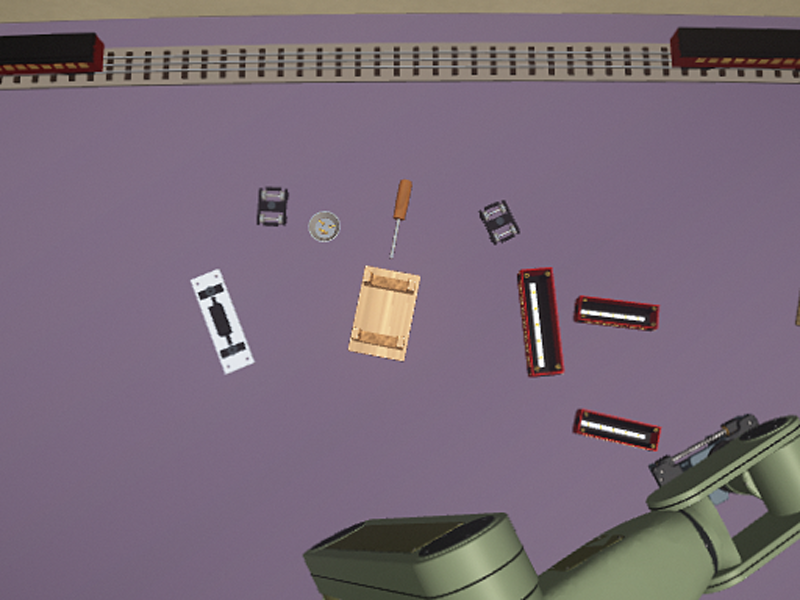

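View pics/scene0b.png

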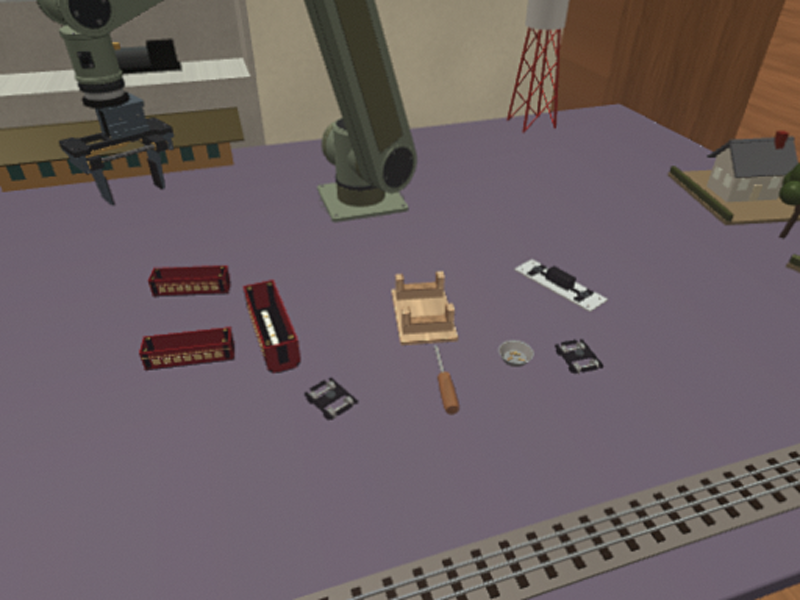

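The top view (800x600 pixels) shows three candidates for the coach: a large shell at (540,322) and small ones at (617,313) and (617,430). The largest is at (540,322), and the scene view shows it at (272,325). The cradle is at (385,313) and the plate at (222,322). I'll check these in close crops.

```bash
cat > h.py <<'E'
import cv2,numpy as np
def mosaic(src,boxes,k,out):
    im=cv2.imread(src); t=[]
    for x0,y0,w,h in boxes:
        c=cv2.resize(im[y0:y0+h,x0:x0+w],None,fx=k,fy=k,interpolation=cv2.INTER_CUBIC)
        for x in range(-(-x0//10)*10,x0+w,10):
            X=int((x-x0+.5)*k); cv2.line(c,(X,0),(X,8),(0,255,255),1); cv2.putText(c,str(x),(X-10,18),0,.33,(255,255,255),1)
        for y in range(-(-y0//10)*10,y0+h,10):
            Y=int((y-y0+.5)*k); cv2.line(c,(0,Y),(8,Y),(0,255,255),1); cv2.putText(c,str(y),(10,Y+4),0,.33,(255,255,255),1)
        t.append(c)
    H=max(c.shape[0] for c in t)
    cv2.imwrite(out,np.hstack([cv2.copyMakeBorder(c,0,H-c.shape[0],0,2,0) for c in t]))
E
python3 - <<'E'
from h import *
mosaic("pics/top0.png",[(326,166,40,80),(220,165,52,70),(117,167,50,78)],5.5,"pics/mt.png")
mosaic("pics/scene0.png",[(150,175,46,66),(246,168,50,55),(325,160,68,42)],4.8,"pics/ms.png")
E
```

```text
(no output)
```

View pics/mt.png

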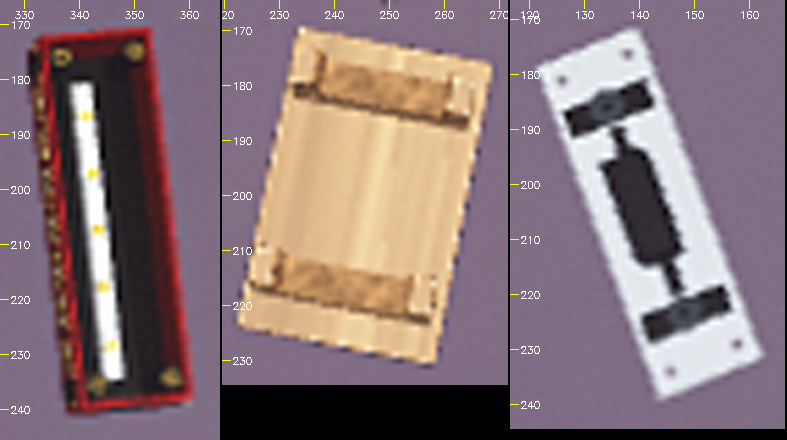

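View pics/ms.png

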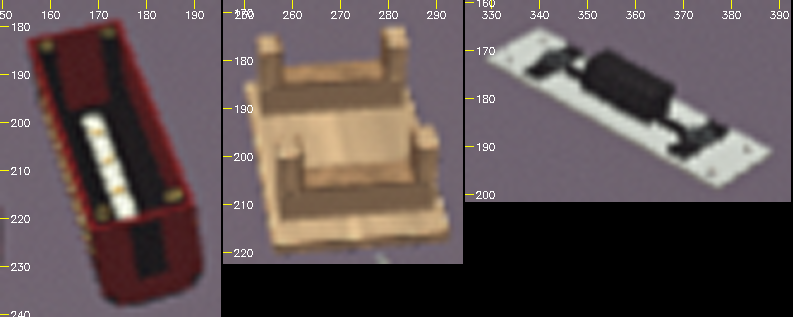

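The crops confirm the largest coach: its posts in the top view are at about (337,176), (350,175), (343,235.5) and (357,234). The plate holes are clear in both views, and the cradle's base and cheeks are visible. Next I fit the poses.

```bash
cat >> h.py <<'E'
from workcell import *
from scipy.optimize import least_squares
CI={n:camera_info(n) for n in("top","scene")}
def proj(n,P):
    c=CI[n];R=cv2.Rodrigues(c["rvec"])[0]
    q=np.atleast_2d(P)@R.T+c["tvec"]; s=q[:,:2]/q[:,2:]
    s=s*(1+c["k1"]*(s**2).sum(1,keepdims=True))
    return s*c["fx"]+[c["cx"],c["cy"]]
def fit(obs,p0,fz=None):
    # obs: list of (cam, local pts (n,3), pixels)
    def place(p,L):
        a=np.radians(p[3]);c,s=np.cos(a),np.sin(a);L=np.array(L,float)
        return L@np.array([[c,s,0],[-s,c,0],[0,0,1]])+[p[0],p[1],p[2] if fz is None else fz]
    f=lambda p:np.concatenate([(proj(n,place(p,L))-px).ravel() for n,L,px in obs])
    r=least_squares(f,p0,x_scale=[10,10,10,3]); return r.x,r.fun.reshape(-1,2)
def tri(a,b):
    return least_squares(lambda P:np.concatenate([proj("top",P)[0]-a,proj("scene",P)[0]-b]),[500,0,30]).x
E
python3 - <<'E'
from h import *
np.set_printoptions(precision=1,suppress=True)
pat=np.array([[88,20,0],[88,-20,0],[-88,20,0],[-88,-20,0]])
ct=np.array([[336.8,175.9],[350.05,174.8],[343.1,235.5],[356.8,234.2]])
cs=np.array([[170.75,218.9],[185.75,215.1],[159.3,184.1],[172.2,181.4]])
# scene: +x end is near camera
cands=[cs,cs[[1,0,3,2]]]
pt=np.array([[125.95,181.2],[137.95,176.3],[145.8,234.1],[157.8,229.0]])
ps=np.array([[383.25,190.75],[376.0,195.5],[340.75,168.0],[334.1,172.0]])
for nm,t,s in(("coach",ct,cs),("coachswap",ct,cs[[1,0,3,2]]),("plate",pt,ps)):
    for o in([("top",pat,t),("scene",pat,s)],[("top",pat,t)],[("scene",pat,s)]):
        fz=None if len(o)==2 else {"c":64,"p":4}[nm[0]]
        p,r=fit(o,[500,0,30,0],fz); print(nm,p,fz,np.abs(r).max()); 
        if len(o)==2: print(r.T)
print("boxtop",tri([140.3,204.1],[359.3,175.75]))
base=np.array([[85,55,10],[85,-55,10],[-85,-55,10],[-85,55,10]])
k=5.5
M=lambda X,ox,x0,y0,k:np.array([[x0+(a-ox)/k-.5,y0+b/k-.5] for a,b in X])
bt=M([(299,26),(492,65),(436,366),(238,325)],222,220,165,k)
for nm,o in(("t",[("top",base,bt)]),):
    p,r=fit(o,[500,0,0,0],0);print("cradle",p,r.T)
# cheek tops
print(proj("scene",np.array([[p[0],p[1],0]])))
sb=M([(447,238),(274,250)],223,246,168,4.8)
bs=[("top",base,bt),("scene",base[:2],sb[::-1])]
for fz in(0,None):
    p2,r=fit(bs,[500,0,0,0],fz);print("cradle2",p2,r.T)
a=np.radians(p[3]);R=np.array([[np.cos(a),-np.sin(a)],[np.sin(a),np.cos(a)]])
for y in(34,-34):
  for x in(65,-45): 
    P=np.r_[R@[x,y]+p[:2],36];print("floor edge pred",x,y,[ (proj("top",P)[0]-[219.5,164.5])*5.5+[222,0], (proj("scene",P)[0]-[245.5,167.5])*4.8+[223,0]])
E
```

```text
coach [ 508.2 -309.6   63.3    4.5] None 15.000556822682029
[[ -0.3  -0.2  -0.1  -0.1  15.  -14.5  12.7 -13.2]
 [  0.3   0.3   0.3   0.4  -3.5   3.9  -2.7   2.8]]
coach [ 509.  -309.9   37.8    4.4] 64 0.1062185160409399
coach [ 486.7 -303.9   37.7 -201.8] 64 41.815247645773155
coachswap [ 509.  -309.7   64.4    4.3] None 0.2615950357185852
[[-0.1  0.1 -0.1 -0.1 -0.2  0.3 -0.1 -0.2]
 [-0.1 -0.  -0.   0.1  0.2  0.  -0.2 -0.1]]
coachswap [ 509.  -309.9   37.8    4.4] 64 0.1062185160409399
coachswap [ 508.5 -309.5  -75.7 -355.9] 64 0.25369952972801
plate [520.9 305.1   3.   22. ] None 0.7685356480178029
[[-0.2 -0.1 -0.4 -0.1 -0.1 -0.2 -0.  -0.8]
 [-0.1 -0.1 -0.2 -0.  -0.1 -0.1  0.2  0.2]]
plate [ 520.4  304.1   29.6 -337.8] 4 0.15421767368931683
plate [522.1 305.2  31.8  21.7] 4 0.45602440254032217
boxtop [521.1 305.5  24.4]
cradle [533.4 -13.7   0.  -11.3] [[ 0.   0.2 -0.2 -0.1]
 [ 0.2 -0.2 -0.3  0.2]]
[[269.9 201.8]]
cradle2 [532.6 -14.2  -0.   -9.2] [[ -0.9  -0.5   1.1   1.   37.  -35.5]
 [  0.9  -0.7  -0.5   1.3  -4.8   1.4]]
cradle2 [531.6 -13.3 -11.5  -9.1] [[ -1.1  -0.9   0.9   1.   37.  -35.3]
 [  2.1   0.3   0.1   2.1  -2.2   4. ]]
floor edge pred 65 34 [array([327. ,  59.9]), array([411.4, 179.7])]
floor edge pred -45 34 [array([286.8, 256.5]), array([381.9,  77.4])]
floor edge pred 65 -34 [array([449.3,  83.1]), array([302.3, 187.7])]
floor edge pred -45 -34 [array([410.5, 280.4]), array([280.8,  84.2])]
```

Request:
move_arm:
  motion:
    - [76, [0.838, 0.681, -0.213], [0, 0, -0.4625]]
    - [76, [0.838, 0.681, -0.213], [0, 0, -0.4625]]
    - [76, [0.838, 0.681, -0.213], [0, 0, -0.4625]]
    - [76, [0.838, 0.681, -0.213], [0, 0, -0.4625]]
    - [76, [0.838, 0.681, -0.213], [0, 0, -0.4625]]
    - [76, [0.838, 0.681, -0.213], [0, 0, -0.4625]]
    - [76, [0.838, 0.681, -0.213], [0, 0, -0.4625]]
    - [76, [0.838, 0.681, -0.213], [0, 0, -0.4625]]
    - [76, [0.838, 0.681, -0.213], [0, 0, -0.4625]]
    - [76, [0.838, 0.681, -0.213], [0, 0, -0.4625]]
    - [76, [0.838, 0.681, -0.213], [0, 0, -0.4625]]
    - [76, [0.838, 0.681, -0.213], [0, 0, -0.4625]]
    - [76, [0, 0, 0], [0, 0, 0]]
    - [76, [0, 0, 0], [0, 0, 0]]
    - [76, [0, 0, 0], [0, 0, 0]]

```text
time_s: 1.35
ee_pos: [508.6, -309.9, 149.8]
ee_rot: [180.0, 0.1, 4.5]
force: [-0.3, 0.1, 0.6]
gripper_width: 76.0
gripper_force: 0.0
```

```bash
python3 - <<'E'
from h import *
np.set_printoptions(precision=2,suppress=True)
base=np.array([[85,55,10],[85,-55,10],[-85,-55,10],[-85,55,10]])
M=lambda X,ox,x0,y0,k:np.array([[x0+(a-ox)/k-.5,y0+b/k-.5] for a,b in X])
bt=M([(299,26),(492,65),(436,366),(238,325)],222,220,165,5.5)
sb=M([(447,232),(272,244)],223,246,168,4.8)
for fz in(0,None):
    p2,r=fit([("top",base,bt),("scene",base[:2],sb)],[500,0,0,0],fz);print("cradle2",p2,r.T)
# saddle floor front lower edges in both: front saddle floor corner triangulation (outer x side)
print(state()["ee_pos"],state()["ee_rot"])
E
```

```text
cradle2 [533.57 -13.9    0.   -11.39] [[ 0.15  0.35 -0.19 -0.06  0.26 -0.08]
 [ 0.16 -0.18 -0.29  0.14 -0.31 -0.07]]
cradle2 [533.5  -13.83  -0.79 -11.39] [[ 0.14  0.32 -0.21 -0.06  0.26 -0.06]
 [ 0.24 -0.1  -0.25  0.19 -0.12  0.11]]
[ 508.63 -309.87  149.8 ] [180.     0.06   4.47]
```

Request:
move_arm:
  motion:
    - [76, [0, 0, -0.82], [0, 0, 0]]
    - [76, [0, 0, -0.82], [0, 0, 0]]
    - [76, [0, 0, -0.82], [0, 0, 0]]
    - [76, [0, 0, -0.82], [0, 0, 0]]
    - [76, [0, 0, -0.82], [0, 0, 0]]
    - [76, [0, 0, -0.82], [0, 0, 0]]
    - [76, [0, 0, 0], [0, 0, 0]]
    - [76, [0, 0, 0], [0, 0, 0]]
    - [76, [0, 0, 0], [0, 0, 0]]
    - [40, [0, 0, 0], [0, 0, 0]]
    - [40, [0, 0, 0], [0, 0, 0]]
    - [40, [0, 0, 0], [0, 0, 0]]
    - [40, [0, 0, 0], [0, 0, 0]]
    - [40, [0, 0, 0], [0, 0, 0]]
    - [40, [0, 0, 0], [0, 0, 0]]
    - [40, [0, 0, 0], [0, 0, 0]]
    - [40, [0, 0, 0], [0, 0, 0]]
  grip_force: 25

```text
time_s: 2.77
ee_pos: [509.7, -310.2, 28.3]
ee_rot: [179.9, -0.1, 4.4]
force: [-1.5, -1.1, 5.7]
gripper_width: 60.1
gripper_force: 25.0
```

Request:
move_arm:
  motion:
    - [40, [0, 0, 0.4], [0, 0, 0]]
    - [40, [0, 0, 0.6], [0, 0, 0]]
    - [40, [0, 0, 0.8], [0, 0, 0]]
    - [40, [0, 0, 0.8], [0, 0, 0]]
    - [40, [0, 0, 0.8], [0, 0, 0]]
    - [40, [0, 0, 0.8], [0, 0, 0]]
    - [40, [0, 0, 0.72], [0, 0, 0]]
    - [40, [0, 0, 0], [0, 0, 0]]
    - [40, [0, 0, 0], [0, 0, 0]]
    - [40, [0, 0, 0], [0, 0, 0]]

```text
time_s: 3.6
ee_pos: [508.3, -309.0, 148.8]
ee_rot: [-179.9, 0.1, 4.4]
force: [-0.4, 0.3, -2.6]
gripper_width: 59.5
gripper_force: 25.0
```

Request:
move_arm:
  motion:
    - [40, [0.0653, 0.4, 0], [0, 0, -0.2625]]
    - [40, [0.0653, 0.6, 0], [0, 0, -0.2625]]
    - [40, [0.0653, 0.84, 0], [0, 0, -0.2625]]
    - [40, [0.0653, 0.84, 0], [0, 0, -0.2625]]
    - [40, [0.0653, 0.84, 0], [0, 0, -0.2625]]
    - [40, [0.0653, 0.84, 0], [0, 0, -0.2625]]
    - [40, [0.0653, 0.84, 0], [0, 0, -0.2625]]
    - [40, [0.0653, 0.84, 0], [0, 0, -0.2625]]
    - [40, [0.0653, 0.84, 0], [0, 0, -0.2625]]
    - [40, [0.0653, 0.84, 0], [0, 0, -0.2625]]
    - [40, [0.0653, 0.84, 0], [0, 0, -0.2625]]
    - [40, [0.0653, 0.84, 0], [0, 0, -0.2625]]
    - [40, [0.0653, 0.84, 0], [0, 0, -0.2625]]
    - [40, [0.0653, 0.84, 0], [0, 0, -0.2625]]
    - [40, [0.0653, 0.756, 0], [0, 0, -0.2625]]
    - [40, [0, 0, 0], [0, 0, 0]]
    - [40, [0, 0, 0], [0, 0, 0]]
    - [40, [0, 0, 0], [0, 0, 0]]

```text
time_s: 5.1
ee_pos: [532.9, -14.2, 148.9]
ee_rot: [179.9, 0.1, -11.3]
force: [-0.3, -0.1, -2.4]
gripper_width: 59.5
gripper_force: 25.0
```

```bash
python3 - <<'E'
from h import *
for n in("scene","top"): cv2.imwrite(f"pics/{n}1.png",grab_frame(n))
s=state();print(s["ee_pos"],s["ee_rot"],s["time_s"])
mosaic("pics/top1.png",[(205,140,75,100)],5,"pics/a.png");mosaic("pics/scene1.png",[(230,125,75,100)],5,"pics/b.png")
cv2.imwrite("pics/m1.png",np.hstack([cv2.imread("pics/a.png"),cv2.imread("pics/b.png")]))
E
```

```text
[533.21276533 -14.62580295 149.46885174] [ 1.79964805e+02  7.03711759e-02 -1.13646772e+01] 5.2
```

View pics/m1.png

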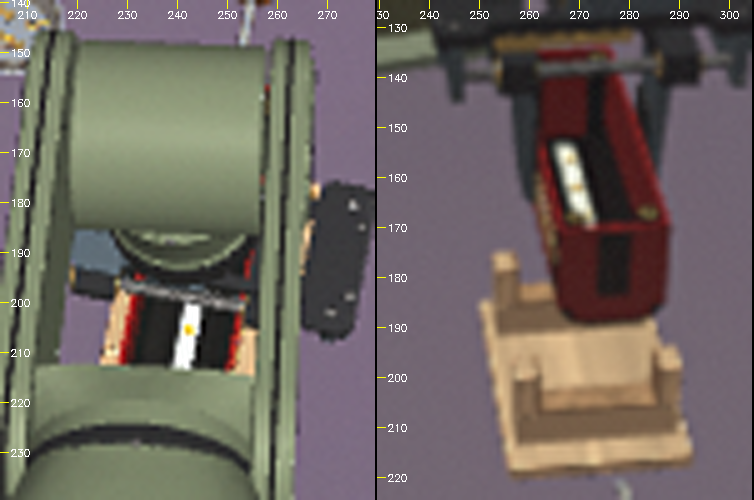

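The coach is held level over the cradle. In the scene view its near posts are at (270.3,168.3) and (283.7,166.9). I'll compare those with the prediction.

```bash
python3 - <<'E'
from h import *
np.set_printoptions(precision=2,suppress=True)
pat=np.array([[88,-20,0],[88,20,0]])
for z in(185,186,187):
    p,r=fit([("scene",pat,np.array([[270.3,168.3],[283.7,166.9]]))],[533,-14,0,-11.4],z);print(z,p)
a=np.radians(-11.35);R=np.array([[np.cos(a),-np.sin(a)],[np.sin(a),np.cos(a)]])
print(proj("scene",np.c_[(pat[:,:2]@R.T)+[533.4,-14],[186,186]]))
E
```

```text
185 [532.27 -22.76 -33.68  -4.22]
186 [533.69 -23.45 -66.54  -4.14]
187 [535.12 -24.14 -16.73  -4.07]
[[268.84 167.79]
 [283.66 166.87]]
```

```bash
python3 - <<'E'
from h import *
def draw(src,p,zr,box,k):
    im=cv2.imread(src);x0,y0,w,h=box
    c=cv2.resize(im[y0:y0+h,x0:x0+w],None,fx=k,fy=k,interpolation=cv2.INTER_CUBIC)
    a=np.radians(p[2]);R=np.array([[np.cos(a),-np.sin(a)],[np.sin(a),np.cos(a)]])
    L=np.array([[100,30],[100,-30],[-100,-30],[-100,30]]);Q=lambda L,z:((proj("scene",np.c_[np.array(L)@R.T+p[:2],np.full(len(L),z)])-[x0-.5,y0-.5])*k*8).astype(int)
    cv2.polylines(c,[Q(L,zr)],True,(0,255,0),1,cv2.LINE_AA,3)
    cv2.polylines(c,[Q([[100,14],[100,-14]],zr-64)],False,(0,255,0),1,cv2.LINE_AA,3)
    for q in Q([[88,20],[88,-20]],zr): cv2.circle(c,tuple(map(int,q)),16,(255,255,0),1,cv2.LINE_AA,3)
    return c
A=draw("pics/scene0.png",(509,-309.8,4.35),64,(150,175,50,75),8)
B=draw("pics/scene1.png",(533.4,-14,-11.35),186,(252,127,50,75),8)
cv2.imwrite("pics/m2.png",np.hstack([A,B]))
E
```

```text
(no output)
```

View pics/m2.png

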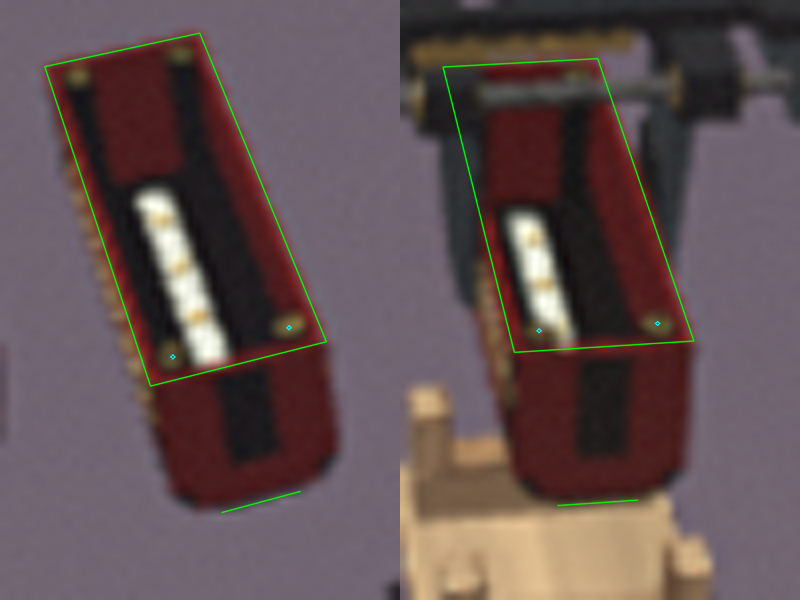

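The overlay matches within about half a pixel, so the coach is aligned with the cradle. Now I lower it.

Request:
move_arm:
  motion:
    - [40, [0, 0, -0.4], [0, 0, 0]]
    - [40, [0, 0, -0.6], [0, 0, 0]]
    - [40, [0, 0, -0.6], [0, 0, 0]]
    - [40, [0, 0, -0.4], [0, 0, 0]]
    - [40, [0, 0, -0.3], [0, 0, 0]]
    - [40, [0, 0, -0.3], [0, 0, 0]]
    - [40, [0, 0, -0.3], [0, 0, 0]]
    - [40, [0, 0, -0.3], [0, 0, 0]]
    - [40, [0, 0, 0], [0, 0, 0]]
    - [40, [0, 0, 0], [0, 0, 0]]

```text
time_s: 6.03
ee_pos: [533.5, -13.8, 69.8]
ee_rot: [180.0, 0.0, -11.3]
force: [1.3, -0.4, -1.6]
gripper_width: 60.0
gripper_force: 25.0
```

Request:
move_arm:
  motion:
    - [40, [0, 0, -0.04], [0, 0, 0]]
    - [40, [0, 0, -0.04], [0, 0, 0]]
    - [40, [0, 0, -0.04], [0, 0, 0]]
    - [40, [0, 0, 0], [0, 0, 0]]
    - [40, [0, 0, 0], [0, 0, 0]]

```text
time_s: 6.45
ee_pos: [533.7, -13.8, 67.2]
ee_rot: [180.0, -0.0, -11.3]
force: [-0.3, -0.1, -2.2]
gripper_width: 59.7
gripper_force: 25.0
```

Request:
move_arm:
  motion:
    - [40, [0, 0, -0.04], [0, 0, 0]]
    - [40, [0, 0, -0.04], [0, 0, 0]]
    - [40, [0, 0, 0], [0, 0, 0]]
    - [40, [0, 0, 0], [0, 0, 0]]

```text
time_s: 6.78
ee_pos: [533.6, -13.8, 65.0]
ee_rot: [180.0, 0.0, -11.3]
force: [0.2, -0.4, -2.5]
gripper_width: 60.4
gripper_force: 25.0
```

Request:
move_arm:
  motion:
    - [40, [0, 0, -0.04], [0, 0, 0]]
    - [40, [0, 0, -0.02], [0, 0, 0]]
    - [40, [0, 0, 0], [0, 0, 0]]
    - [40, [0, 0, 0], [0, 0, 0]]

```text
time_s: 7.12
ee_pos: [533.8, -13.8, 64.3]
ee_rot: [-180.0, -0.0, -11.3]
force: [-2.5, 0.6, 5.8]
gripper_width: 60.0
gripper_force: 25.0
```

Contact is made at the expected height. I release and rise.

Request:
move_arm:
  motion:
    - [62, [0, 0, 0], [0, 0, 0]]
    - [65, [0, 0, 0], [0, 0, 0]]
    - [70, [0, 0, 0], [0, 0, 0]]
    - [78, [0, 0, 0], [0, 0, 0]]
    - [78, [0, 0, 0], [0, 0, 0]]
    - [78, [0, 0, 0], [0, 0, 0]]
    - [78, [0, 0, 0.3], [0, 0, 0]]
    - [78, [0, 0, 0.6], [0, 0, 0]]
    - [78, [0, 0, 0.9], [0, 0, 0]]
    - [78, [0, 0, 0.9], [0, 0, 0]]
    - [78, [0, 0, 0.9], [0, 0, 0]]
    - [78, [0, 0, 0.9], [0, 0, 0]]
    - [78, [0, 0, 0], [0, 0, 0]]

```text
time_s: 8.2
ee_pos: [536.5, -13.9, 181.3]
ee_rot: [-179.9, -0.6, -11.3]
force: [0.9, 0.0, 0.7]
gripper_width: 78.1
gripper_force: 0.0
```

Request:
move_arm:
  motion:
    - [50, [-0.032, 0.4, 0], [0, 0, 0.5227]]
    - [50, [-0.032, 0.6, 0], [0, 0, 0.5227]]
    - [50, [-0.032, 0.84, -0.08], [0, 0, 0.5227]]
    - [50, [-0.032, 0.84, -0.08], [0, 0, 0.5227]]
    - [50, [-0.032, 0.84, -0.08], [0, 0, 0.5227]]
    - [50, [-0.032, 0.84, -0.08], [0, 0, 0.5227]]
    - [50, [-0.032, 0.84, -0.08], [0, 0, 0.5227]]
    - [50, [-0.032, 0.84, -0.08], [0, 0, 0.5227]]
    - [50, [-0.032, 0.84, -0.08], [0, 0, 0.5227]]
    - [50, [-0.032, 0.84, -0.08], [0, 0, 0.5227]]
    - [50, [-0.032, 0.84, -0.08], [0, 0, 0.5227]]
    - [50, [-0.032, 0.84, -0.08], [0, 0, 0.5227]]
    - [50, [-0.032, 0.84, -0.08], [0, 0, 0.5227]]
    - [50, [-0.032, 0.84, -0.08], [0, 0, 0.5227]]
    - [50, [-0.032, 0.84, -0.08], [0, 0, 0.5227]]
    - [50, [-0.032, 0.82, 0], [0, 0, 0.5227]]
    - [50, [0, 0, 0], [0, 0, 0]]
    - [50, [0, 0, 0], [0, 0, 0]]
    - [50, [0, 0, 0], [0, 0, 0]]
    - [50, [0, 0, 0], [0, 0, 0]]

```text
time_s: 9.87
ee_pos: [520.4, 303.8, 149.6]
ee_rot: [180.0, 0.1, 22.1]
force: [0.5, -0.6, -0.8]
gripper_width: 50.3
gripper_force: 0.0
```

```bash
python3 - <<'E'
from h import *
for n in("scene","top"): cv2.imwrite(f"pics/{n}2.png",grab_frame(n))
s=state();print(s["ee_pos"],s["ee_rot"],s["time_s"])
mosaic("pics/top2.png",[(217,160,58,80)],6,"pics/a.png");mosaic("pics/scene2.png",[(242,145,64,80)],6,"pics/b.png")
cv2.imwrite("pics/m3.png",np.hstack([cv2.imread("pics/a.png"),cv2.imread("pics/b.png")]))
E
```

```text
[520.79650953 303.73177056 149.98059685] [1.79981538e+02 2.77690459e-02 2.20712794e+01] 9.9667
```

View pics/m3.png

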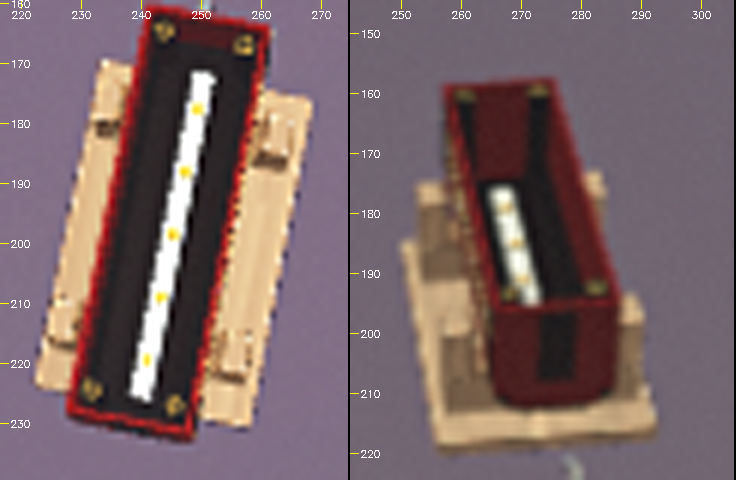

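The coach sits between the cheeks and looks level. Its posts in the top view are at (243.8,164.7), (257,166.8), (231.8,224.3) and (245.7,227).

```bash
python3 - <<'E'
from h import *
np.set_printoptions(precision=2,suppress=True)
pat=np.array([[88,20,0],[88,-20,0],[-88,20,0],[-88,-20,0]])
t=np.array([[243.83,164.67],[257,166.83],[231.83,224.33],[245.67,227]])
s=np.array([[282.5,192.5],[268,193.3],[272.8,159.5],[260.5,160.3]])
for o,fz in(([("top",pat,t),("scene",pat,s)],None),([("top",pat,t),("scene",pat,s)],100),([("top",pat,t)],100),([("scene",pat,s)],100)):
    p,r=fit(o,[533,-14,100,-11],fz);print(fz,p);print(r.T)
E
```

```text
None [532.94 -13.49 100.48 -11.18]
[[-0.07  0.42 -0.14 -0.06 -0.04  0.38 -0.04 -0.16]
 [-0.24  0.16  0.07  0.06 -0.16  0.04  0.09  0.06]]
100 [532.84 -13.43  99.   -11.18]
[[-0.08  0.4  -0.15 -0.08 -0.04  0.38 -0.04 -0.16]
 [-0.17  0.22  0.12  0.11 -0.05  0.15  0.2   0.17]]
100 [533.05 -13.36 100.   -10.93]
[[-0.24  0.25 -0.04  0.04]
 [-0.24  0.1   0.1   0.03]]
100 [532.27 -13.31  99.99 -11.46]
[[-0.22  0.2   0.07 -0.05]
 [-0.14  0.01  0.11  0.05]]
```

Request:
move_arm:
  motion:
    - [50, [0, 0, -0.8], [0, 0, 0]]
    - [50, [0, 0, -0.8], [0, 0, 0]]
    - [50, [0, 0, -0.8], [0, 0, 0]]
    - [50, [0, 0, -0.8], [0, 0, 0]]
    - [50, [0, 0, -0.8], [0, 0, 0]]
    - [50, [0, 0, -0.8], [0, 0, 0]]
    - [50, [0, 0, -0.4], [0, 0, 0]]
    - [50, [0, 0, -0.2], [0, 0, 0]]
    - [50, [0, 0, -0.2], [0, 0, 0]]
    - [50, [0, 0, 0], [0, 0, 0]]
    - [50, [0, 0, 0], [0, 0, 0]]
    - [50, [0, 0, 0], [0, 0, 0]]

```text
time_s: 10.97
ee_pos: [521.5, 305.0, 11.1]
ee_rot: [-180.0, -0.1, 22.1]
force: [0.7, 0.0, 0.2]
gripper_width: 49.8
gripper_force: 0.0
```

Request:
move_arm:
  motion:
    - [50, [0, 0, -0.08], [0, 0, 0]]
    - [50, [0, 0, -0.04], [0, 0, 0]]
    - [50, [0, 0, 0], [0, 0, 0]]
    - [50, [0, 0, 0], [0, 0, 0]]
    - [35, [0, 0, 0], [0, 0, 0]]
    - [28, [0, 0, 0], [0, 0, 0]]
    - [15, [0, 0, 0], [0, 0, 0]]
    - [15, [0, 0, 0], [0, 0, 0]]
    - [15, [0, 0, 0], [0, 0, 0]]
    - [15, [0, 0, 0], [0, 0, 0]]
    - [15, [0, 0, 0], [0, 0, 0]]
    - [15, [0, 0, 0], [0, 0, 0]]
  grip_force: 35

```text
time_s: 11.97
ee_pos: [520.9, 304.6, 7.1]
ee_rot: [180.0, -0.0, 22.1]
force: [0.0, -0.1, -0.4]
gripper_width: 24.0
gripper_force: 35.0
```

Request:
move_arm:
  motion:
    - [15, [0, 0, 0.3], [0, 0, 0]]
    - [15, [0, 0, 0.6], [0, 0, 0]]
    - [15, [0, 0, 0.8], [0, 0, 0]]
    - [15, [0, 0, 0.8], [0, 0, 0]]
    - [15, [0, 0, 0.8], [0, 0, 0]]
    - [15, [0, 0, 0.8], [0, 0, 0]]
    - [15, [0, 0, 0.8], [0, 0, 0]]
    - [15, [0, 0, 0.6], [0, 0, 0]]
    - [15, [0, 0, 0.4], [0, 0, 0]]
    - [15, [0, 0, 0.1], [0, 0, 0]]
    - [15, [0, 0, 0], [0, 0, 0]]
    - [15, [0, 0, 0], [0, 0, 0]]

```text
time_s: 12.97
ee_pos: [520.2, 304.4, 156.1]
ee_rot: [180.0, 0.1, 22.1]
force: [-0.3, 0.6, -1.5]
gripper_width: 24.0
gripper_force: 35.0
```

Request:
move_arm:
  motion:
    - [15, [0.03, -0.4, 0], [0, 0, -0.52]]
    - [15, [0.03, -0.6, 0], [0, 0, -0.52]]
    - [15, [0.03, -0.82, 0], [0, 0, -0.52]]
    - [15, [0.03, -0.82, 0], [0, 0, -0.52]]
    - [15, [0.03, -0.82, 0], [0, 0, -0.52]]
    - [15, [0.03, -0.82, 0], [0, 0, -0.52]]
    - [15, [0.03, -0.82, 0], [0, 0, -0.52]]
    - [15, [0.03, -0.82, 0], [0, 0, -0.52]]
    - [15, [0.03, -0.82, 0], [0, 0, -0.52]]
    - [15, [0.03, -0.82, 0], [0, 0, -0.52]]
    - [15, [0.03, -0.82, 0], [0, 0, -0.52]]
    - [15, [0.03, -0.82, 0], [0, 0, -0.52]]
    - [15, [0.03, -0.82, 0], [0, 0, -0.52]]
    - [15, [0.03, -0.82, 0], [0, 0, -0.52]]
    - [15, [0.03, -0.82, 0], [0, 0, -0.52]]
    - [15, [0.03, -0.72, 0], [0, 0, -0.52]]
    - [15, [0.01, -0.34, 0], [0, 0, 0]]
    - [15, [0, 0, 0], [0, 0, 0]]
    - [15, [0, 0, 0], [0, 0, 0]]
    - [15, [0, 0, 0], [0, 0, 0]]

```text
time_s: 14.63
ee_pos: [532.7, -12.9, 156.9]
ee_rot: [-180.0, 0.0, -11.1]
force: [0.3, -0.7, -1.5]
gripper_width: 23.6
gripper_force: 35.0
```

```bash
python3 - <<'E'
from h import *
for n in("scene","top"): cv2.imwrite(f"pics/{n}3.png",grab_frame(n))
s=state();print(s["ee_pos"],s["ee_rot"],s["force"],s["torque"],s["time_s"])
mosaic("pics/top3.png",[(212,145,62,98)],6,"pics/a.png");mosaic("pics/scene3.png",[(238,128,65,98)],6,"pics/b.png")
cv2.imwrite("pics/m4.png",np.hstack([cv2.imread("pics/a.png"),cv2.imread("pics/b.png")]))
E
```

```text
[532.90279102 -12.49966864 157.01056904] [-1.79993022e+02  1.83537698e-02 -1.10814312e+01] [-0.27024148 -1.16481173 -1.99103176] [0.0224094  0.00886749 0.04579745] 14.7333
```

View pics/m4.png

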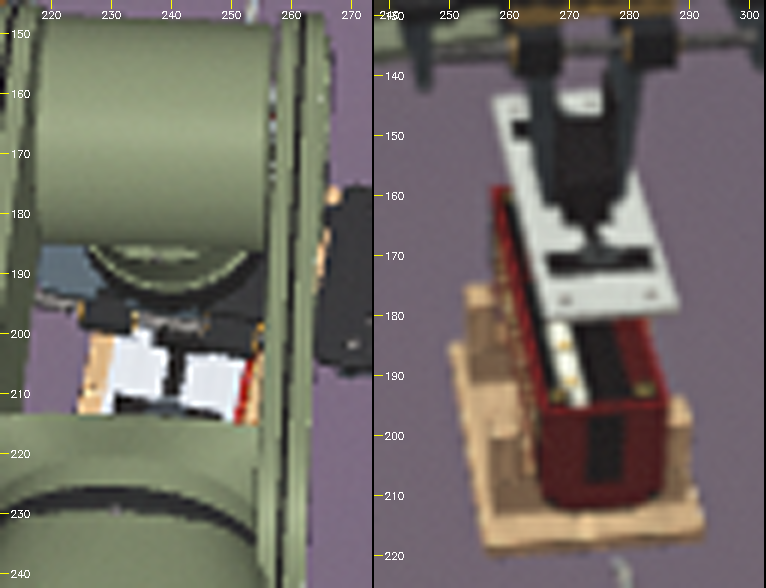

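In the scene view the plate is held level above the coach, with near holes at (269.3,177.7) and (283.5,176.5) and the far-left hole at (261,144.7). In the top view the arm hides most of it.

```bash
python3 - <<'E'
from h import *
np.set_printoptions(precision=2,suppress=True)
pat=np.array([[88,-20,0],[88,20,0],[-88,-20,0],[100,30,0],[-100,-30,0]])
s=np.array([[269.3,177.7],[283.5,176.5],[261.0,144.7],[288.5,177.7],[257.3,143.7]])
for fz in(154,None):
    p,r=fit([("scene",pat,s)],[533,-14,154,-11],fz);print(fz,p);print(r.T)
# overlay of expected plate (top surf 154) and coach rim
im=cv2.imread("pics/scene3.png");k=7;x0,y0,w,h=238,128,65,85
c=cv2.resize(im[y0:y0+h,x0:x0+w],None,fx=k,fy=k,interpolation=cv2.INTER_CUBIC)
def Q(L,p,z):
    a=np.radians(p[2]);R=np.array([[np.cos(a),-np.sin(a)],[np.sin(a),np.cos(a)]])
    return ((proj("scene",np.c_[np.array(L)@R.T+p[:2],np.full(len(L),z)])-[x0-.5,y0-.5])*k*8).astype(int)
C=[[100,30],[100,-30],[-100,-30],[-100,30]];H=[[88,20],[88,-20],[-88,20],[-88,-20]]
for p,z in(((532.9,-13.4,-11.2),154),((532.9,-13.45,-11.2),100)):
    cv2.polylines(c,[Q(C,p,z)],True,(0,255,0),1,cv2.LINE_AA,3)
    for q in Q(H,p,z): cv2.circle(c,tuple(map(int,q)),20,(255,0,255),-1,cv2.LINE_AA,3)
cv2.imwrite("pics/m5.png",c)
E
```

```text
154 [531.15 -11.37 158.18 -11.18]
[[ 0.02  0.31 -0.05 -0.26 -0.02]
 [-0.61 -0.37  0.55  0.66 -0.15]]
None [535.98 -13.2  157.34 -11.26]
[[-0.04  0.34 -0.06 -0.2  -0.05]
 [-0.55 -0.31  0.43  0.74 -0.29]]
```

View pics/m5.png

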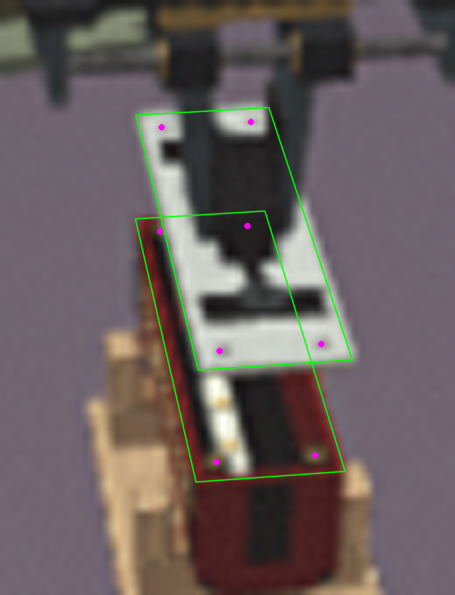

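The plate reads about 1–1.5 mm too far in +y. I correct that and lower it 40 mm.

Request:
move_arm:
  motion:
    - [15, [0.02, -0.05, -0.2], [0, 0, 0]]
    - [15, [0, 0, -0.3], [0, 0, 0]]
    - [15, [0, 0, -0.3], [0, 0, 0]]
    - [15, [0, 0, -0.3], [0, 0, 0]]
    - [15, [0, 0, -0.2], [0, 0, 0]]
    - [15, [0, 0, -0.15], [0, 0, 0]]
    - [15, [0, 0, -0.1], [0, 0, 0]]
    - [15, [0, 0, -0.05], [0, 0, 0]]
    - [15, [0, 0, 0], [0, 0, 0]]
    - [15, [0, 0, 0], [0, 0, 0]]
    - [15, [0, 0, 0], [0, 0, 0]]
    - [15, [0, 0, 0], [0, 0, 0]]

```text
time_s: 15.73
ee_pos: [533.8, -14.6, 117.4]
ee_rot: [-180.0, -0.0, -11.1]
force: [0.4, 0.7, -1.6]
gripper_width: 23.7
gripper_force: 35.0
```

```bash
python3 - <<'E'
from h import *
ims=[grab_frame("scene") for _ in range(4)];s=[state()]
im=np.mean(ims,0).astype(np.uint8);cv2.imwrite("pics/scene4.png",im)
s=s[0];print(s["ee_pos"],s["ee_rot"],s["force"],s["time_s"])
mosaic("pics/scene4.png",[(246,145,50,65)],9,"pics/m6.png")
E
```

```text
[533.63697097 -14.58655082 117.20764009] [ 1.79996418e+02 -1.33525017e-02 -1.11492082e+01] [ 0.54865356 -0.09194084 -1.59835824] 15.9333
```

View pics/m6.png

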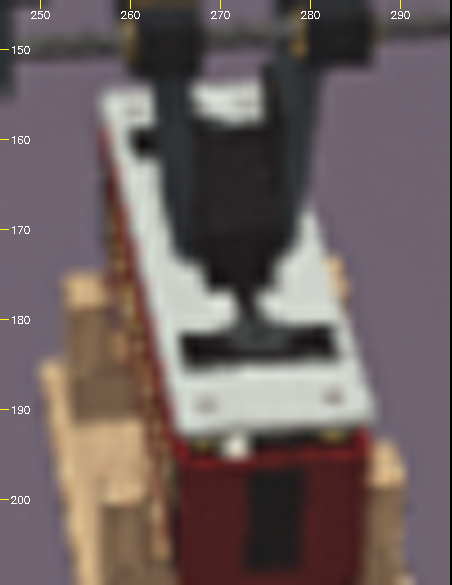

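The near holes are at (268.4,189.4) and (282.5,188.6), the far ones at (260.5,156.7) and (272.5,156.05), and a gap shows above the rim. I check the offset against the posts numerically.

```bash
python3 - <<'E'
from h import *
np.set_printoptions(precision=2,suppress=True)
pat=np.array([[88,20,0],[88,-20,0],[-88,20,0],[-88,-20,0]])
h=np.array([[282.5,188.6],[268.4,189.4],[272.5,156.05],[260.5,156.7]])
s=np.array([[282.5,192.5],[268,193.3],[272.8,159.5],[260.5,160.3]])
for px,z in((h,114.1),(h,113.1),(s,100.2),(h,None)):
    p,r=fit([("scene",pat,px)],[533,-14,114,-11],z);print(z,p,np.abs(r).max())
E
```

```text
114.1 [533.16 -13.97 114.13 -11.17] 0.2623592650678006
113.1 [531.78 -13.45 118.21 -11.16] 0.254938159531946
100.2 [ 532.54  -13.42 -432.46  -11.46] 0.21902617262963986
None [530.46 -12.94 112.14 -11.15] 0.2478400792742832
```

Request:
move_arm:
  motion:
    - [15, [-0.024, 0.03, 0], [0, 0, 0]]
    - [15, [0, 0, 0], [0, 0, 0]]
    - [15, [0, 0, 0], [0, 0, 0]]
    - [15, [0, 0, 0], [0, 0, 0]]
    - [15, [0, 0, 0], [0, 0, 0]]
    - [15, [0, 0, 0], [0, 0, 0]]
    - [15, [0, 0, 0], [0, 0, 0]]
    - [15, [0, 0, 0], [0, 0, 0]]

```text
time_s: 16.6
ee_pos: [533.0, -13.8, 117.1]
ee_rot: [180.0, 0.0, -11.1]
force: [-0.2, 0.2, -1.6]
gripper_width: 23.7
gripper_force: 35.0
```

```bash
python3 -c "
from workcell import *
print(job_done())"
```

```text
the job is handed in; nothing more can be done
None
```

The job is handed in after 16.6 s: the coach lies roof down and level in both saddles, and the arm is holding its floor plate level about 10 mm above it, with the screw holes over the posts to within about 1 mm by my measurements.

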